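# Record the damage on a stereo viewer

## Robot

A 6-joint arm with a two-finger parallel gripper is mounted at the origin on the work surface. World frame = base frame: x ahead of the robot, y to its left, z up, the work surface at z = 0. Lengths are in mm, angles in rad, forces in N, time in s.
With the tool pointing down it reaches from about 250 to 775 mm from the base axis. Payload 4 kg.
Tool frame: the origin (TCP) lies between the finger pads; the fingertips stand ahead of it and the grasp point (between the pads) is the TCP (tip_extent is the z of the fingertips in the tool frame, in mm); z points along the fingers, y is the line along which they close (so a half turn about z gives the same grasp; the last joint's range is limited). The gripper opens to 94 mm and grips with 3 to 60 N. Pads are 16 mm wide; open, the fingers measure 119 mm over their backs; the gripper's body (75 mm by 177 mm) begins 78 mm behind the grasp point.
Start: joints at [-1.345, 0.087, 1.371, -0, 1.684, -0.103], TCP at [177.597, -520.555, 224.506] pointing down, gripper open.
Joint ranges: [-3.1, 3.1], [-0.76, 2.03], [0.27, 2.55], [-1.08, 4.22], [0.17, 2.65], [-2.57, 2.57]. Speed limits (rad/s): [2.79, 2.79, 3.14, 3.14, 3.14, 3.14].

## Interface

Orientations are given as a 3x3 rotation matrix whose columns are the frame's x, y, z axes.
In Python, from workcell import * gives the robot as it stands. The module is installed in compiled form; this text tells all that it offers.
- The arm moves only by the tool arm_command, never from a script. Its argument "deltas" is a list that holds one entry, the list of rows, each a list of 5 numbers: the opening in per cent of the stroke, from 0 (shut) to 100 (fully open), then the shift along the tool's x, y, z in m, then the turn about the tool's z in rad. In form: [[[hand, tx, ty, tz, twist], ...]]. A call has exactly 8 rows; each row is the pose to reach, as a shift and turn from the pose commanded when the call began, along the tool's axes at that moment; what a row does not reach only later rows make up. A row lasts 1/8 s, in which the tool goes at most 62.5 mm and 10.7 degrees, less where a joint would pass 70% of its speed; a pose out of reach is approached as far as the arm can. A call with a gripper value outside its range is refused whole. The fingers move at their own pace and stop on an object; "newtons" is the grip in N (left out, the last holds). Time passes only in rows, so rows that repeat a pose let the fingers close, or fill a call up. It gives the time, the measured TCP pose, the force, the opening and the grip force at its end, in the units of the state.
- state(): the state, without advancing time (a new reading comes with each control period).
- capture(name): name is "scene" or "top" or "wrist"; returns the picture (400x640x3 uint8, red, green, blue); there is no depth.
- camera_model(name): a dict with "fx", "fy", "cx", "cy" (pixels), "view" (4x4, takes a point from world to camera coordinates); the wrist camera has in their place "mount" (4x4, takes a point from camera to tool coordinates, whose origin is the TCP and whose axes are the flange's). Camera axes: x right, y up, looking along -z (the intrinsics and any distortion apply to the point x, -y, -z); pixel columns grow to the right and rows downward; lengths in mm; the calibration is good to about 2 mm. A picture is of the moment at which its call begins: read the wrist's pose just before it. camera_model takes no time and is no camera call.
- finish_job(): hands the job in; it is judged then, once.
Trained networks look in the newest picture that a camera, given by its name, has taken for a name from the list of things; names that differ only in an ending like _2 or _b are one class to them, and where a whole thing is asked for, a point or a joint stands for the part that bears it (a point fixed in the world has none). Each returns a list of dicts, best first, with "conf" (0 to 1); they miss things now and then, are a little off and sometimes report something else, mostly with a low value. They report only what shows in the picture. A call takes as long as a camera call. They do not tell look-alikes from the thing itself.
- search_frame(thing, camera): "rect" ([left, top, width, height] in pixels, round what is visible of it).
The state is a dict: "t": time; "joint_pos": joint angles; "joint_velocities": joint speeds; "tau": joint torques, N m; "position": TCP position; "tool_rot": TCP orientation; "wrist_force": force on the tool from outside, world axes, zero at the start; "moment": the same for the moment, N m; "grip_width": finger opening in mm; "grip_force": force on a finger pad.
Only numpy, scipy, OpenCV 4.12 (cv2) and the standard library are available. Lean on these libraries where they do the work, as an engineer would, in place of code of your own. Each camera call takes 0.05 s, during which the arm holds its last target. There are 200 camera calls.

## Task

Make the damage record: press the button of the recorder box fully down to start it and let it up, then point at the break in the rim of the cracked hood, then at the large knurled focusing knob on the lens barrel, and last press the same button fully down again to stop the recording, and draw back. To point, bring the fingertips straight above the spot, less than 5 cm over it, and stay there for at least 2 seconds without touching. Do not touch, move or pick up any of the loose things on the bench.

Things in the scene. Friction and masses are not known exactly. Their poses are not given: they have to be found in the camera images.
- shutter (a joint): Travel of the recorder's round steel push button, 32 mm across, in m: 0 is up, 0.006 fully down. It is pressed straight down; a spring brings it back up; fully down takes 4 N. Full travel is wanted; 4.5 mm and more counts as pressed.
- shutter_top (a point): Centre of the top face of that button. It sits on a low aluminium box, 110 x 90 x 40 mm with a black top panel, fixed to the bench towards the robot's right (the highest thing on the box is the button). z up.
- hood_cracked: The broken one of two loose oval ebony hoods: an open oval ring wall standing on the bench, about 115 x 73 mm outside, 60 mm high, wall 7 mm, with a thin brass foot. A stepped V-shaped break opens the wall in the middle of one long side (its own -y side): about 39 mm wide at the rim, narrowing half way down to a gap 13 mm wide that goes right to the bench. Origin at the centre of its underside, x along the oval, z up. Weighs 0.16 kg.
- crack (a point): The spot to point at on the cracked hood: the middle of the break, at the level of the sound rim (60 mm above the bench). z up.
- barrel_knob: Loose brass lens barrel, 114 mm long and 52 mm across at its end rings, lying along its own x on a 70 x 50 mm walnut cradle; its ring tops are 62 mm above the bench. A large knurled brass knob, 42 mm across and 20 mm thick, stands on top on a short upright stem, its top 86 mm above the bench. Origin at the centre of the cradle's underside. Weighs 0.4 kg.
- knob_top (a point): The spot to point at on the barrel: the centre of the top face of the large knurled knob, 20 mm along the barrel's x from its origin, 86 mm above the bench. z up.
- hood_sound: The other oval ebony hood, the same size, with a whole rim. Leave alone. Origin at the centre of its underside.
- barrel_plain: The other brass barrel on a cradle, the same size but with only a thin plain pin, 12 mm across, on top, 75 mm above the bench. Leave alone. Origin at the centre of its cradle's underside.
- loupe: Steel watchmaker's loupe, a small flared cup 42 mm across at the top and 30 mm high. Leave alone. Origin under its centre.
- prism: Amber glass prism standing on its three-sided end, about 45 mm a side, 36 mm high. Leave alone. Origin under its centre.
- carrier: Walnut card carrier: a board 90 x 110 mm, 12 mm thick, with a cross bar, a steel spring clip and two wire posts 62 mm high. Leave alone. Origin under its centre.
- screwdriver: Screwdriver, 160 mm long, lying beyond the work. Leave alone. Origin at the underside of its middle part.
- brush: Cleaning brush, 140 mm long, lying beyond the work. Leave alone. Origin at the underside of its middle part.
There are look-alikes about, which are no part of the job. What is shaped like the hood_cracked but purple or turquoise is not meant.

How it is judged (in metres and radians):
On the way, in this order (a step that is already met when the one before it is completed fails the run):
1. the recorder's button is pressed down (4.5 mm of its 6 mm or more) (value of joint shutter above 0.0045 m), for 0.02 s.
2. the fingertips stay for 2 s just above the break of the cracked hood, button up (horizontal distance between the grasp point and crack below 0.025 m and z of the grasp point in the frame of crack between 0.012 and 0.075 m and value of joint shutter below 0.002 m), for 1.9 s.
3. the fingertips stay for 2 s just above the large knurled knob, button up (horizontal distance between the grasp point and knob_top below 0.025 m and z of the grasp point in the frame of knob_top between 0.012 and 0.075 m and value of joint shutter below 0.002 m), for 1.9 s.
4. the recorder's button is pressed down again (value of joint shutter above 0.0045 m), for 0.02 s.
At the end, for the whole second after the job is handed in: The button is back up (under 1.5 mm), and the hoods, barrels and all other loose things stand within 8 mm of where they began, at rest (value of joint shutter below 0.0015 m and distance of each of hood_sound, barrel_plain, loupe, prism, carrier, screwdriver, brush, hood_cracked, barrel_knob from where it was at the start of the episode below 0.008 m and linear speed of each of hood_cracked, barrel_knob below 0.02 m/s); the robot touches nothing.
It fails at once if the robot touches the cracked hood or the barrel with the knob (contact force between any of the arm, the fingers and hood_cracked above 0.3 N or contact force between any of the arm, the fingers and barrel_knob above 0.3 N).
It fails at once if something on the bench is moved, lifted or carried off (more than 8 mm) (distance of any of hood_sound, barrel_plain, loupe, prism, carrier, screwdriver, brush, hood_cracked, barrel_knob from where it was at the start of the episode above 0.008 m).
It fails at once if the robot touches one of the other loose things (contact force between any of the arm, the fingers and hood_sound above 0.3 N or contact force between any of the arm, the fingers and barrel_plain above 0.3 N or contact force between any of the arm, the fingers and loupe above 0.3 N or contact force between any of the arm, the fingers and prism above 0.3 N or contact force between any of the arm, the fingers and carrier above 0.3 N or contact force between any of the arm, the fingers and screwdriver above 0.3 N or contact force between any of the arm, the fingers and brush above 0.3 N).
It also fails if it takes over 69 s, if anything falls off the work surface, if the arm or the gripper's body presses on something with over 40 N, if the wrist force passes 120 N, or if a joint passes its speed limit or range.

## Working session

There is one attempt and no reset: what is moved stays moved. The work goes in short steps, Python scripts to look and compute and a tool call to move; the robot and the scene stay as the last step left them, time stands still between calls to the robot, and variables do not carry over. Pictures are saved under pics/ and viewed, at most 10 in all, crops included, and the job is handed in when it is done.

Besides the shell and the picture viewer there is one more tool, called after ">>>" as a command line: name --argument value ..., lists and objects as JSON in quotes. arm_command: Moves the arm, as the interface text tells. Its arguments: {"type":"object","properties":{"deltas":{"type":"array","items":{"type":"array","items":{"type":"array","items":{"type":"number"}}}},"newtons":{"type":"number"}},"required":["deltas"]}

```bash
mkdir -p pics; cat > h.py <<'E'
from workcell import *
import numpy as np, cv2
def save(n,im): cv2.imwrite('pics/'+n,im[:,:,::-1])
def ray(cam,u,v,z,T=None):
    m=camera_model(cam)
    d=np.array([(u-m['cx'])/m['fx'],-(v-m['cy'])/m['fy'],-1.])
    C=np.linalg.inv(np.array(m['view'])) if 'view' in m else T@np.array(m['mount'])
    o=C[:3,3]; w=C[:3,:3]@d
    return (o+w*(z-o[2])/w[2]).round(1)
def proj(cam,p):
    m=camera_model(cam); q=np.array(m['view'])@np.r_[p,1]
    return m['cx']+m['fx']*q[0]/-q[2], m['cy']+m['fy']*-q[1]/-q[2]
E
python3 - <<'E'
from h import *
s=state();print(s['t'],s['position'],np.round(s['tool_rot'],3).tolist(),s['grip_width'],[k for k in s])
for c in('top','scene'):
    im=capture(c);save(c+'.png',im)
    print(c,{k:v for k,v in camera_model(c).items() if k!='view'})
    for t in('shutter','hood_cracked','hood_sound','barrel_knob','barrel_plain','loupe','prism','carrier','screwdriver','brush'):
        print(t,[(np.round(d['rect']).tolist(),round(d['conf'],2)) for d in search_frame(t,c)][:4])
E
```

```text
0.0 [ 177.46276099 -520.05301709  223.33079429] [[0.946, 0.323, -0.001], [0.323, -0.946, 0.002], [0.0, -0.002, -1.0]] 94.04623036833952 ['t', 'joint_pos', 'joint_velocities', 'tau', 'position', 'tool_rot', 'wrist_force', 'moment', 'grip_force', 'grip_width']
top {'fx': 389.81437431398916, 'fy': 389.81437431398916, 'cx': 326.9642851157545, 'cy': 207.0430360476334}
shutter [([419.0, 216.0, 11.0, 10.0], 0.55)]
hood_cracked [([334.0, 175.0, 22.0, 39.0], 0.75), ([430.0, 146.0, 39.0, 35.0], 0.64), ([337.0, 260.0, 20.0, 42.0], 0.61), ([396.0, 269.0, 41.0, 24.0], 0.55)]
hood_sound [([278.0, 224.0, 28.0, 42.0], 0.72)]
barrel_knob [([200.0, 235.0, 30.0, 37.0], 0.63)]
barrel_plain [([258.0, 174.0, 19.0, 41.0], 0.91), ([351.0, 130.0, 10.0, 48.0], 0.57)]
loupe []
prism [([352.0, 230.0, 13.0, 14.0], 0.55)]
carrier [([181.0, 171.0, 34.0, 29.0], 0.85)]
screwdriver [([352.0, 130.0, 10.0, 36.0], 0.79)]
brush [([276.0, 138.0, 14.0, 39.0], 0.77)]
scene {'fx': 457.31487919544503, 'fy': 457.31487919544503, 'cx': 323.19721084383536, 'cy': 196.17664588229502}
shutter [([206.0, 261.0, 17.0, 14.0], 0.63), ([298.0, 162.0, 41.0, 37.0], 0.23)]
hood_cracked [([231.0, 174.0, 33.0, 35.0], 0.93), ([216.0, 326.0, 44.0, 71.0], 0.76), ([303.0, 218.0, 40.0, 48.0], 0.75), ([160.0, 209.0, 50.0, 47.0], 0.72)]
hood_sound [([296.0, 160.0, 44.0, 36.0], 0.61)]
barrel_knob [([348.0, 126.0, 35.0, 32.0], 0.95)]
barrel_plain [([362.0, 175.0, 41.0, 35.0], 0.78)]
loupe [([268.0, 289.0, 21.0, 21.0], 0.51), ([206.0, 260.0, 17.0, 13.0], 0.3)]
prism [([262.0, 217.0, 17.0, 22.0], 0.56)]
carrier [([418.0, 153.0, 42.0, 30.0], 0.71)]
screwdriver []
brush [([383.0, 215.0, 56.0, 30.0], 0.76)]
```

View pics/top.png

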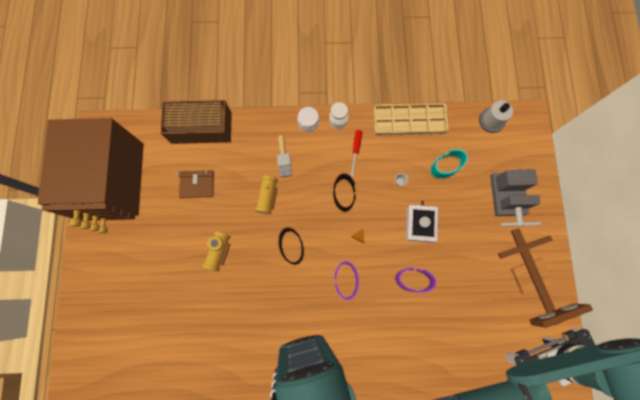

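View pics/scene.png

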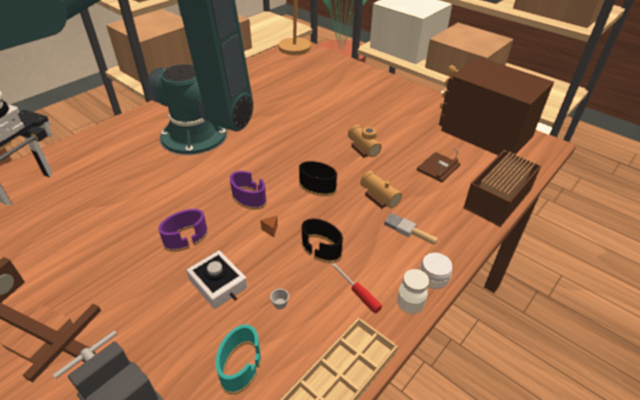

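Top view: the black hoods are at (344,192) and (291,246), and the purple ones at (346,281) and (415,280) are look-alikes, as is the turquoise one at (449,164). In the scene view the black hood at (321,240), beside the screwdriver, shows the notch; it matches top (344,192). The black hood at (318,177) is whole. The barrel with the knob is at top (217,250), scene (365,140). The button is at top (424,222), scene (214,268).

```bash
python3 - <<'E'
from h import *
t=cv2.imread('pics/top.png');s=cv2.imread('pics/scene.png')
r=lambda im,x,y,w,h:cv2.resize(im[y:y+h,x:x+w],(400,300),interpolation=cv2.INTER_CUBIC)
cv2.imwrite('pics/crops.png',np.vstack([np.hstack([r(t,316,170,60,45),r(s,290,210,60,45)]),np.hstack([r(t,190,228,60,45),r(t,394,200,60,45)])]))
print('button',ray('top',424.5,221,50),ray('scene',214.5,267,50))
print('crk',ray('top',344.5,192,40),ray('top',344.5,192,60)); print('sound',ray('top',291,246,40))
print('knob',ray('top',214.5,243,86),ray('scene',369,131,86)); print('plain',ray('top',267,194,50))
print('purple',ray('top',346,281,40),ray('top',415,280,40),'base',proj('top',[0,0,0]))
print('loupe',ray('top',401,179,30),'prism',ray('top',359,237,30))
E
```

```text
button [ 532.9 -331.9   50. ] [ 524.3 -325.9   50. ]
crk [634.2 -90.1  40. ] [629.2 -88.9  60. ]
sound [469.1  80.   40. ]
knob [479.5 300.7  86. ] [483.6 297.1  86. ]
plain [632.2 152.   50. ]
purple [359.1 -83.8  40. ] [ 355.8 -291.4   40. ] base (np.float64(321.4390976104785), np.float64(407.5289489438675))
loupe [ 674.2 -273.    30. ] prism [ 491.9 -130.    30. ]
```

View pics/crops.png

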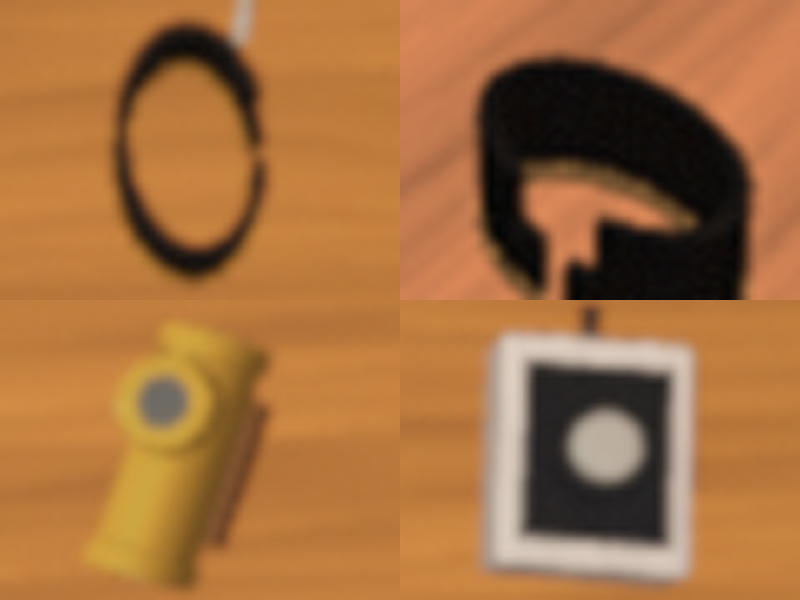

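The crop confirms it: the black hood at top (344,192) has the stepped break, facing world -y with its gap at top pixel (354.6,192.5). The barrel at (217,250) has the large knob, at top pixel (214.5,243). The button is at (425,222). Next I'll triangulate and work out the moves.

```bash
cat >> h.py <<'E'
def tri(a,b):
    A=[];B=[]
    for c,(u,v) in(('top',a),('scene',b)):
        p,q=ray(c,u,v,0),ray(c,u,v,200);d=(q-p)/np.linalg.norm(q-p);M=np.eye(3)-np.outer(d,d);A.append(M);B.append(M@p)
    return np.linalg.lstsq(np.vstack(A),np.hstack(B),rcond=None)[0].round(1)
def delta(target,yaw=None):
    s=state();R=np.array(s['tool_rot']);return (R.T@(np.array(target)-s['position'])/1000).round(3)
E
python3 - <<'E'
from h import *
print('button',tri((424.9,221.7),(214.5,267)),'knob',tri((214.5,243),(369,131)))
print('gap low',ray('top',354.6,192.5,15),'scene', [ray('scene',290+x*.15,210+y*.15,z) for x,y,z in((120,180,60),(200,220,60),(155,285,10))])
print(delta([532,-332,150]),camera_model('wrist'))
E
```

```text
button [ 529.8 -330.    58.2] knob [480.2 301.9  82. ]
gap low [ 637.8 -123.9   15. ] scene [array([ 624.2, -125.3,   60. ]), array([ 657.9, -120.5,   60. ]), array([ 637.3, -121.1,   10. ])]
[ 0.396 -0.064  0.074] {'fx': 316.1097261780725, 'fy': 316.1097261780725, 'cx': 315.69353650751174, 'cy': 202.79337573434594, 'mount': array([[ 2.82155123e-04,  9.71732681e-01,  2.36083709e-01,
         6.88855741e+01],
       [ 9.99999895e-01, -3.59343290e-04,  2.83926943e-04,
         1.26936138e+00],
       [ 3.60736186e-04,  2.36083604e-01, -9.71732680e-01,
        -1.60686427e+02],
       [ 0.00000000e+00,  0.00000000e+00,  0.00000000e+00,
         1.00000000e+00]])}
```

>>> arm_command --deltas '[[[0,0.05,-0.008,0.009,0],[0,0.1,-0.016,0.018,0],[0,0.15,-0.024,0.028,0],[0,0.2,-0.032,0.037,0],[0,0.25,-0.04,0.046,0],[0,0.31,-0.05,0.056,0],[0,0.36,-0.058,0.065,0],[0,0.396,-0.064,0.074,0]]]' --newtons 20

```text
t: 2.1
position: [533.6, -330.6, 150.0]
tool_rot: [[0.946, 0.324, 0.0], [0.324, -0.946, 0.0], [0.0, -0.0, -1.0]]
wrist_force: [-0.6, -0.5, -0.7]
grip_width: 17.6
grip_force: 0.0
```

```bash
python3 - <<'E'
from h import *
s=state();im=capture('wrist');save('w1.png',im)
T=np.eye(4);T[:3,:3]=s['tool_rot'];T[:3,3]=s['position']
print(s['t'],s['position'],s['grip_width'],s['wrist_force'],np.round(s['joint_pos'],2))
for d in search_frame('shutter','wrist'):
    r=d['rect'];print(r,d['conf'],[ray('wrist',r[0]+r[2]/2,r[1]+r[3]/2,z,T) for z in(46,52,58)],[r[2]])
E
```

```text
2.1 [ 533.57989254 -330.62027945  150.00490816] 17.61696801796357 [-0.63028091 -0.52959484 -0.67613987] [-0.65  0.28  1.29  0.    1.57  0.6 ]
[295.3, 194.8, 35.1, 39.0] 0.79 [array([ 527.8, -331.3,   46. ]), array([ 529.4, -330.8,   52. ]), array([ 531. , -330.3,   58. ])] [35.1]
```

View pics/w1.png

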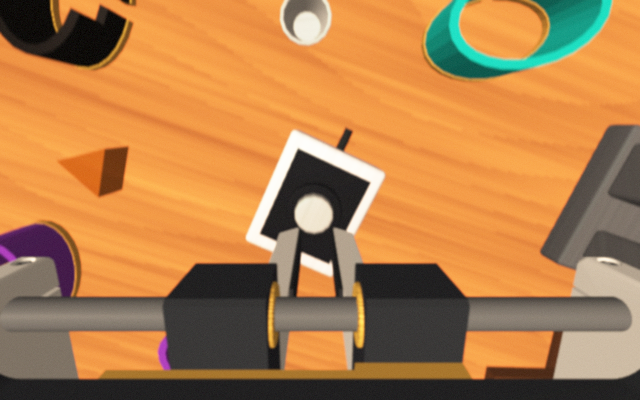

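The wrist picture shows the button at (314,214) between the closing fingers. It lies at about (530,-330.5), so the tool is 3-4 mm off; I'll correct that and go down.

>>> arm_command --deltas '[[[0,-0.003,-0.001,0.02,0],[0,-0.003,-0.001,0.04,0],[0,-0.003,-0.001,0.06,0],[0,-0.003,-0.001,0.07,0],[0,-0.003,-0.001,0.075,0],[0,-0.003,-0.001,0.075,0],[0,-0.003,-0.001,0.075,0],[0,-0.003,-0.001,0.075,0]]]'

```text
t: 3.2
position: [528.6, -332.6, 76.3]
tool_rot: [[0.946, 0.323, 0.001], [0.323, -0.946, -0.001], [0.0, 0.001, -1.0]]
wrist_force: [-2.9, -0.0, 4.6]
grip_width: 0.5
grip_force: 2.6
```

>>> arm_command --deltas '[[[0,0.001,0,0.001,0],[0,0.001,0,0.002,0],[0,0.001,0,0.003,0],[0,0.001,0,0.004,0],[0,0.001,0,0.005,0],[0,0.001,0,0.005,0],[0,0.001,0,0.005,0],[0,0.001,0,0.005,0]]]'

```text
t: 4.2
position: [528.8, -332.6, 75.9]
tool_rot: [[0.946, 0.323, -0.0], [0.323, -0.946, -0.003], [-0.001, 0.003, -1.0]]
wrist_force: [-10.0, 4.2, 21.1]
grip_width: 0.5
grip_force: 10.5
```

```bash
python3 - <<'E'
from h import *
s=state();a=capture('scene');b=capture('wrist')
print(s['position'],s['wrist_force'])
r=lambda im,x,y,w,h:cv2.resize(im[y:y+h,x:x+w],(400,300),interpolation=cv2.INTER_CUBIC)
save('press.png',np.hstack([r(a,175,230,80,60),r(b,230,170,160,120)]))
E
```

```text
[ 528.83433029 -332.64636062   75.88553811] [-10.01415346   4.18547227  21.14807593]
```

View pics/press.png

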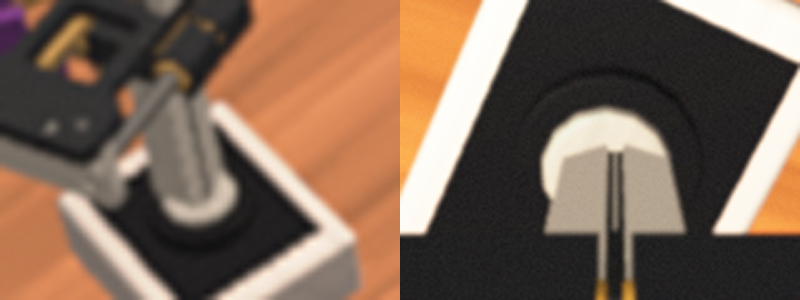

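It's at a hard stop with 21 N (the button needs 4 N), with the tips on the button. I'll rise 8 mm to check the spring force on the way up.

>>> arm_command --deltas '[[[0,0,0,-0.002,0],[0,0,0,-0.004,0],[0,0,0,-0.006,0],[0,0,0,-0.008,0],[0,0,0,-0.008,0],[0,0,0,-0.008,0],[0,0,0,-0.008,0],[0,0,0,-0.008,0]]]'

```text
t: 5.3
position: [529.9, -332.0, 78.6]
tool_rot: [[0.946, 0.323, 0.001], [0.323, -0.946, -0.001], [0.001, 0.001, -1.0]]
wrist_force: [0.7, -2.0, 2.8]
grip_width: 0.6
grip_force: 1.4
```

The force of 2.8 N at +2.7 mm is the spring pushing the button back up. Now up and over to the hood.

>>> arm_command --deltas '[[[0,0,0,-0.05,0],[0,0,0,-0.095,0],[0,0.03,-0.029,-0.095,0],[0,0.07,-0.067,-0.095,0],[0,0.11,-0.105,-0.095,0],[0,0.15,-0.143,-0.09,0],[0,0.171,-0.163,-0.082,0],[0,0.171,-0.163,-0.082,0]]]'

```text
t: 6.3
position: [638.3, -119.0, 157.9]
tool_rot: [[0.945, 0.327, -0.004], [0.327, -0.945, 0.003], [-0.003, -0.004, -1.0]]
wrist_force: [0.1, -0.1, 0.9]
grip_width: 0.5
grip_force: 0.0
```

```bash
python3 - <<'E'
from h import *
s=state();im=capture('wrist');save('w2.png',im)
T=np.eye(4);T[:3,:3]=s['tool_rot'];T[:3,3]=s['position'];np.save('T2.npy',T)
print(s['t'],s['position'],s['wrist_force'])
C=T@np.array(camera_model('wrist')['mount']);m=camera_model('wrist')
for z in(0,60):
    q=np.linalg.inv(C)@np.array([639,-123,z,1]);print(z,m['cx']+m['fx']*q[0]/-q[2],m['cy']+m['fy']*q[1]/q[2])
E
```

```text
6.3 [ 638.30021984 -118.9557565   157.91473572] [ 0.09921696 -0.0990887   0.92427878]
0 319.1014000864302 194.89594175158877
60 319.53166212174403 210.13490824452117
```

View pics/w2.png

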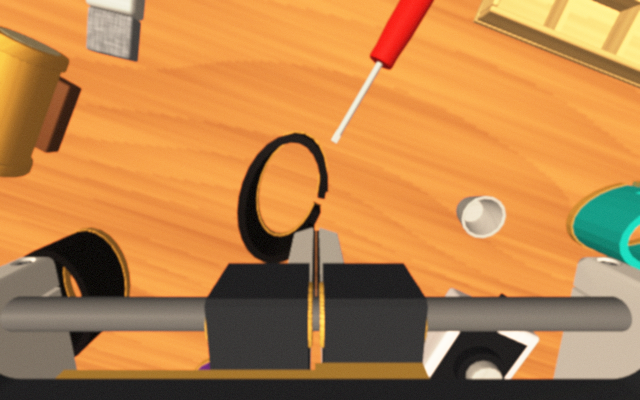

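The notch is at pixel (320,200), within a few mm of the prediction for (639,-123). Lower to z 115 and hold.

>>> arm_command --deltas '[[[0,0,0,0.02,0],[0,0,0,0.035,0],[0,0,0,0.043,0],[0,0,0,0.043,0],[0,0,0,0.043,0],[0,0,0,0.043,0],[0,0,0,0.043,0],[0,0,0,0.043,0]]]'

```text
t: 7.35
position: [638.9, -122.3, 117.8]
tool_rot: [[0.946, 0.323, 0.001], [0.323, -0.946, -0.0], [0.0, 0.0, -1.0]]
wrist_force: [-0.7, -0.5, -0.1]
grip_width: 0.4
grip_force: 0.0
```

>>> arm_command --deltas '[[[0,0,0,0,0],[0,0,0,0,0],[0,0,0,0,0],[0,0,0,0,0],[0,0,0,0,0],[0,0,0,0,0],[0,0,0,0,0],[0,0,0,0,0]]]'

```text
t: 8.35
position: [638.7, -122.3, 117.5]
tool_rot: [[0.946, 0.323, 0.0], [0.323, -0.946, -0.0], [0.0, 0.0, -1.0]]
wrist_force: [0.8, -0.8, -0.4]
grip_width: 0.6
grip_force: 0.0
```

>>> arm_command --deltas '[[[0,0,0,0,0],[0,0,0,0,0],[0,0,0,0,0],[0,0,0,0,0],[0,0,0,0,0],[0,0,0,0,0],[0,0,0,0,0],[0,0,0,0,0]]]'

```text
t: 9.35
position: [638.7, -122.3, 117.5]
tool_rot: [[0.946, 0.323, -0.0], [0.323, -0.946, -0.0], [-0.0, 0.0, -1.0]]
wrist_force: [1.0, 0.2, -0.4]
grip_width: 0.3
grip_force: 0.0
```

```bash
python3 - <<'E'
from h import *
print(state()['position'],delta([480,301,180]))
E
```

```text
[ 638.7009364  -122.32591404  117.45804205] [-0.013 -0.452 -0.063]
```

>>> arm_command --deltas '[[[0,0,0,-0.04,0],[0,0,-0.02,-0.08,0],[0,0,-0.07,-0.08,0],[0,0,-0.12,-0.08,0],[0,0,-0.17,-0.08,0],[0,-0.005,-0.22,-0.08,0],[0,-0.008,-0.27,-0.08,0],[0,-0.01,-0.32,-0.08,0]]]'

```text
t: 10.35
position: [525.1, 178.7, 197.7]
tool_rot: [[0.946, 0.323, 0.001], [0.323, -0.946, 0.0], [0.001, 0.0, -1.0]]
wrist_force: [0.4, 0.1, -0.1]
grip_width: 0.2
grip_force: 0.0
```

>>> arm_command --deltas '[[[0,0,-0.04,0,0],[0,0,-0.08,0,0],[0,-0.002,-0.12,0,0],[0,-0.003,-0.132,0.01,0],[0,-0.003,-0.132,0.017,0],[0,-0.003,-0.132,0.017,0],[0,-0.003,-0.132,0.017,0],[0,-0.003,-0.132,0.017,0]]]'

```text
t: 11.35
position: [481.1, 300.6, 180.8]
tool_rot: [[0.947, 0.322, 0.001], [0.322, -0.947, 0.0], [0.001, 0.0, -1.0]]
wrist_force: [0.1, -0.1, 0.5]
grip_width: 0.5
grip_force: 0.0
```

```bash
python3 - <<'E'
from h import *
s=state();im=capture('wrist');save('w3.png',im)
T=np.eye(4);T[:3,:3]=s['tool_rot'];T[:3,3]=s['position']
print(s['t'],s['position'],delta([480,301,145]))
C=T@np.array(camera_model('wrist')['mount']);m=camera_model('wrist')
q=np.linalg.inv(C)@np.array([480,301,86,1]);print(m['cx']+m['fx']*q[0]/-q[2],m['cy']+m['fy']*q[1]/q[2])
E
```

```text
11.35 [481.06665177 300.55748936 180.81971712] [-0.001 -0.001  0.036]
313.3395716758985 211.78005727792555
```

View pics/w3.png

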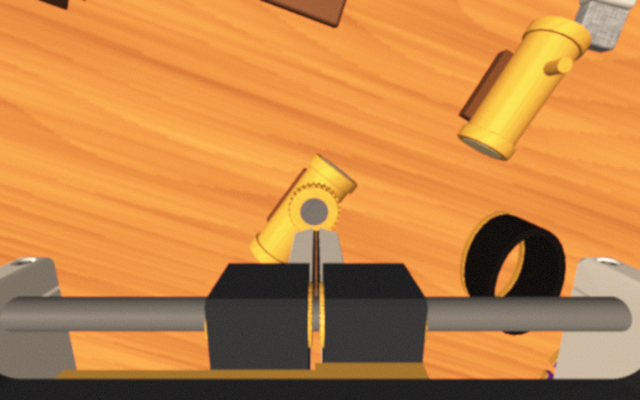

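The knob centre is at (315,211), and the prediction was (313,212), so the position is good. Lower to z ≈ 145 and hold.

>>> arm_command --deltas '[[[0,0,0,0.015,0],[0,0,0,0.03,0],[0,0,0,0.036,0],[0,0,0,0.036,0],[0,0,0,0.036,0],[0,0,0,0.036,0],[0,0,0,0.036,0],[0,0,0,0.036,0]]]'

```text
t: 12.4
position: [480.6, 301.3, 144.7]
tool_rot: [[0.946, 0.323, 0.0], [0.323, -0.946, 0.0], [0.0, 0.0, -1.0]]
wrist_force: [0.2, 0.4, 0.3]
grip_width: 0.6
grip_force: 0.0
```

>>> arm_command --deltas '[[[0,0,0,0,0],[0,0,0,0,0],[0,0,0,0,0],[0,0,0,0,0],[0,0,0,0,0],[0,0,0,0,0],[0,0,0,0,0],[0,0,0,0,0]]]'

```text
t: 13.4
position: [480.5, 301.3, 144.5]
tool_rot: [[0.946, 0.323, 0.0], [0.323, -0.946, -0.0], [0.0, 0.0, -1.0]]
wrist_force: [0.2, 0.2, 0.1]
grip_width: 0.4
grip_force: 0.0
```

>>> arm_command --deltas '[[[0,0,0,0,0],[0,0,0,0,0],[0,0,0,0,0],[0,0,0,0,0],[0,0,0,0,0],[0,0,0,0,0],[0,0,0,0,0],[0,0,0,0,0]]]'

```text
t: 14.4
position: [480.5, 301.3, 144.5]
tool_rot: [[0.946, 0.323, 0.0], [0.323, -0.946, -0.0], [0.0, 0.0, -1.0]]
wrist_force: [1.1, -0.2, 0.0]
grip_width: 0.6
grip_force: 0.0
```

```bash
python3 - <<'E'
from h import *
print(state()['position'],delta([531,-331,180]))
E
```

```text
[480.46175846 301.25425567 144.4596937 ] [-0.156  0.615 -0.036]
```

>>> arm_command --deltas '[[[0,0,0,-0.03,0],[0,0,0,-0.056,0],[0,-0.013,0.05,-0.056,0],[0,-0.025,0.1,-0.056,0],[0,-0.038,0.15,-0.056,0],[0,-0.051,0.2,-0.056,0],[0,-0.063,0.25,-0.056,0],[0,-0.076,0.3,-0.056,0]]]'

```text
t: 15.4
position: [505.4, -8.8, 200.7]
tool_rot: [[0.946, 0.323, 0.001], [0.323, -0.946, -0.0], [0.001, 0.0, -1.0]]
wrist_force: [0.1, 0.8, 0.3]
grip_width: 0.5
grip_force: 0.0
```

>>> arm_command --deltas '[[[0,-0.013,0.05,0,0],[0,-0.025,0.1,0,0],[0,-0.038,0.15,0,0],[0,-0.051,0.2,0,0],[0,-0.063,0.25,0,0],[0,-0.076,0.3,0,0],[0,-0.08,0.315,0.02,0],[0,-0.08,0.315,0.02,0]]]'

```text
t: 16.4
position: [530.1, -330.6, 177.0]
tool_rot: [[0.947, 0.322, -0.005], [0.322, -0.947, 0.004], [-0.003, -0.006, -1.0]]
wrist_force: [0.3, 0.9, -0.3]
grip_width: 0.6
grip_force: 0.0
```

```bash
python3 - <<'E'
from h import *
print(state()['position'],delta([531.5,-331,90]))
E
```

```text
[ 530.05600881 -330.60288511  177.00899213] [0.002 0.001 0.087]
```

>>> arm_command --deltas '[[[0,0.001,0,0.04,0],[0,0.001,0,0.07,0],[0,0.001,0,0.085,0],[0,0.001,0,0.09,0],[0,0.001,0,0.09,0],[0,0.001,0,0.09,0],[0,0.001,0,0.09,0],[0,0.001,0,0.09,0]]]'

```text
t: 17.4
position: [532.6, -331.1, 91.1]
tool_rot: [[0.946, 0.323, 0.001], [0.323, -0.946, -0.001], [0.001, 0.001, -1.0]]
wrist_force: [-0.6, -0.2, 0.6]
grip_width: 0.4
grip_force: 0.0
```

>>> arm_command --deltas '[[[0,0,0,0.003,0],[0,0,0,0.006,0],[0,0,0,0.009,0],[0,0,0,0.012,0],[0,0,0,0.015,0],[0,0,0,0.018,0],[0,0,0,0.018,0],[0,0,0,0.018,0]]]'

```text
t: 18.4
position: [532.4, -330.9, 76.1]
tool_rot: [[0.946, 0.323, 0.001], [0.323, -0.946, -0.001], [0.001, 0.001, -1.0]]
wrist_force: [-5.0, 4.2, 14.0]
grip_width: 0.6
grip_force: 6.8
```

Again at the stop at z 76, with 14 N. Draw back.

>>> arm_command --deltas '[[[0,0,0,-0.015,0],[0,0,0,-0.05,0],[0,0,0,-0.09,0],[0,0,0,-0.13,0],[0,0,0,-0.15,0],[0,0,0,-0.15,0],[0,0,0,-0.15,0],[0,0,0,-0.15,0]]]'

```text
t: 19.4
position: [531.8, -330.4, 220.3]
tool_rot: [[0.946, 0.323, -0.003], [0.323, -0.946, 0.002], [-0.002, -0.003, -1.0]]
wrist_force: [-0.3, 0.3, 0.2]
grip_width: 0.4
grip_force: 0.0
```

```bash
python3 - <<'E'
from h import *
print(state()['t'],state()['position'],state()['wrist_force']);a=cv2.imread('pics/scene.png')[:,:,::-1];b=capture('scene')
d=cv2.absdiff(a.copy(),b).max(2)
for n,x,y,w,h in(('hoodc',300,215,45,48),('knob',345,122,40,38),('sound',296,158,44,40),('btn',200,255,28,25)): print(n,d[y:y+h,x:x+w].mean(),d[y:y+h,x:x+w].max())
print(finish_job())
E
```

```text
19.4 [ 531.75379868 -330.43297289  220.27908123] [-0.3036931   0.28956167  0.24105671]
hoodc 3.178240740740741 7
knob 3.894078947368421 7
sound 3.0636363636363635 8
btn 2.972857142857143 7
the job is handed in; nothing more can be done
None
```

The damage record is made and handed in: button pressed to its stop, about 2 s held above the break and then above the knurled knob without touching, button pressed again, arm drawn back. In before/after pictures the button and the hoods and barrel I compared are unmoved; `finish_job()` gave no verdict.

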